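# Set the polariser ring to the broad mark

### The job

On the round white polariser base, gently push the small upright lever post around its arc until the lever's arm lies centred over the one broad, long mark of the dial, then take the hand away. Only push, do not grip or pick up anything: the little jar standing on the window in the middle, the two stoppered flasks and the reagent bottle stay standing where they are.

Things in the scene. Friction and masses are not known exactly. Their poses are not given: they have to be found in the camera images.
- polariser: Round white light base fixed to the bench: housing 144 mm across, flange 184 mm across at 45-55 mm height, lamp house 42 mm high out to 163 mm along its own +x. Origin on the turning axis at bench level, z up. In the flange's middle: a dark knurled ring 122 mm across (top 71 mm), turned by the lever; inside it a still window 80 mm across (top 73 mm) with the jar.
- ring (a joint): Angle of ring and lever about the base's vertical axis, rad, growing anticlockwise from above; 0: lever along the base's own -x. Stops at -1.2 and 2.0. Starts at 0.9 to 1.7, anticlockwise of the broad mark, so it must go clockwise. Dry friction 0.22 N m (about 2 N at the post), no spring: it stays where left.
- dial (a joint): Angle of the flush aluminium dial on the flange (top 56 mm above the bench), same axis and sense, rad; 0: broad mark along the base's own -x. Between -0.5 and 0.4, locked by friction, not to be moved. A thin short black tick every 10 degrees and one broad, long mark.
- lever_post (a point): Upright round brass post at the lever's end, 12 mm across, 62 to 107 mm above the bench, its axis 100 mm from the base's axis, 8 mm outside the flange. The point is on its axis, 85 mm above the bench. A flat brass arm, 5 mm wide, at 64 to 70 mm height, joins it to the ring over the dial.
- lever_pointer (a point): Point on the middle line of the lever's arm, 84 mm from the base's axis, 64 mm above the bench: where the arm crosses the dial's tick circle.
- broad_mark (a point): Middle line of the dial's one broad, long black mark (9 mm wide, from 62 to 90 mm from the axis; ticks are under 2 mm wide), at 84 mm from the base's axis, on top of the dial (56 mm above the bench). The setting is right when lever_pointer is straight above it.
- jar_mid (a point): Small amber jar with a white lid, 38 mm across, 42 mm high, loose, standing on the window in the middle of the base (its foot 73 mm, its top about 115 mm above the bench). The point is at its centre, half-way up.
- flask_a_mid (a point): Stoppered clear volumetric flask, 62 mm across at the belly, 140 mm high, loose, on the bench beside the base on the side away from the lever's arc. The point is on its axis, 50 mm above its foot.
- flask_b_mid (a point): A second such flask (62 mm across, 140 mm high), behind the base by the lamp house. The point is on its axis, 50 mm above its foot.
- reagent_mid (a point): Clear reagent bottle with a blue cap, 60 mm across, 130 mm high, loose, behind the lamp house. The point is on its axis, 65 mm above its foot.
Not all that is in view belongs to the job. Leave any purple or red look-alike of the part that bears reagent_mid alone. Leave any green look-alike of the part that bears flask_b_mid alone.

How it is judged:
By the outcome, as a careful person would: the job done as asked, in the order asked, and still so for the second after the job is handed in, with the robot touching nothing.
It also fails if it takes over 51 s, if anything falls off the work surface, if the arm or the gripper's body presses on something with over 40 N, if the wrist force passes 120 N, or if a joint passes its speed limit or range.

### The arm

A 6-joint arm with a two-finger parallel gripper is mounted at the origin on the work surface. World frame = base frame: x ahead of the robot, y to its left, z up, the work surface at z = 0. Lengths are in m, angles in rad, forces in N, time in s.
With the tool pointing down it reaches from about 0.325 to 1 m from the base axis. Payload 5.1 kg.
Tool frame: the origin (TCP) lies at the very end of the fingers, on their centre line; the grasp point (between the pads) lies 19 mm behind it; z points along the fingers, y is the direction in which the jaws open and shut (so a half turn about z gives the same grasp; the last joint's range is limited). The gripper opens to 85 mm and grips with 20 to 120 N. Pads are 22 mm wide; open, the fingers measure 114 mm over their backs; the gripper's body (76 mm by 85 mm) begins 54 mm behind the grasp point. The pads swing forward as they close: fully open they stand 13 mm farther back than shut.
Start: joints at [1.23, 0.124, 1.65, -0, 1.367, -0.083], TCP at [0.166, 0.629, 0.231] pointing down, gripper open.
Joint ranges: [-2.61, 2.61], [-1.02, 2.33], [0.03, 2.71], [-1.35, 4.49], [0.32, 2.68], [-2.91, 2.91]. Speed limits (rad/s): [2.57, 2.57, 3.14, 3.14, 3.14, 3.14].

### API

Orientations are given as a 3x3 rotation matrix whose columns are the frame's x, y, z axes.
In Python, from plant import ctrl gives the robot as it stands.
- The arm moves only by the tool jog_arm, never from a script. Its argument "moves" is a list of rows, each an object of numbers: "tx", "ty", "tz": the shift along the world's x, y, z in cm; "yaw": the turn about the world's z in rad; "gripper": the opening, from 0 (shut) to 1 (fully open). A call has exactly 5 rows; each row shifts and turns the pose as measured when the row begins; what a row does not reach is not made up. A row lasts 1/10 s, in which the tool goes at most 50 mm and 8.59 degrees, less where a joint would pass 70% of its speed; a pose out of reach is approached as far as the arm can. A call is refused whole if a number of a shift passes 5 or a number of a turn 0.15, either way. A call with a gripper value outside its range is refused whole. The fingers move at their own pace and stop on an object; "grip_force" is the grip in N (left out, the last holds). Time passes only in rows, so rows that do not move let the fingers close, or fill a call up. It gives the time, the measured TCP pose, the force and the opening at its end, in the units of the state.
- ctrl.get_state(): the state, without advancing time (a new reading comes with each control period).
- ctrl.read_camera(name): name is "side" or "top"; returns a dict with "frame" (420x560x3 uint8, red, green, blue), "K" (3x3 intrinsics, pixels), "eye" and "orientation" of the camera in the world. Camera axes: x right, y up, looking along -z (the intrinsics and any distortion apply to the point x, -y, -z); pixel columns grow to the right and rows downward; lengths in m; the calibration is good to about 2 mm. A picture is of the moment at which its call begins. There is no depth.
- ctrl.job_done(): hands the job in, once; it reports no verdict.
Trained networks look in a picture, given as the dict that the camera call returned (one of the last four; its "shot" number tells which), for a name from the list of things; names that differ only in an ending like _2 or _b are one class to them, and where a whole thing is asked for, a point or a joint stands for the part that bears it (a point fixed in the world has none). Each returns a list of dicts, best first, with "conf" (0 to 1); they miss things now and then, are a little off and sometimes report something else, mostly with a low value. They report only what shows in the picture. A call takes as long as a camera call. They do not tell look-alikes from the thing itself.
- ctrl.outline_of(thing, picture): "mask" (420x560 bool, what is visible of it) and "at" ([column, row] in pixels, amid what is visible of it).
The state is a dict: "clock": time; "qpos": joint angles; "joint_vel": joint speeds; "effort": joint torques, N m; "position": TCP position; "ee_rot": TCP orientation; "force": force on the tool from outside, world axes, zero at the start; "wrist_torque": the same for the moment, N m; "grip_width": opening from 0.0 (shut) to 1.0 (fully open).
Only numpy, scipy, OpenCV 4.12 (cv2) and the standard library are available. Lean on these libraries where they do the work, as an engineer would, in place of code of your own. Each camera call takes 0.05 s, during which the arm holds its last target. There are 200 camera calls.

## Working session

There is one attempt and no reset: what is moved stays moved. The work goes in short steps, Python scripts to look and compute and a tool call to move; the robot and the scene stay as the last step left them, time stands still between calls to the robot, and variables do not carry over. Pictures are saved under pics/ and viewed, about 8 in all and at most 12, crops included, and the job is handed in when it is done.

Besides the shell and the picture viewer there is one more tool, called as name([rows], argument=value, ...), one row to a line, values as JSON. jog_arm: Moves the arm, as the interface text tells. Its arguments: {"type":"object","properties":{"moves":{"type":"array"},"grip_force":{"type":"number"}},"required":["moves"]}

```bash
mkdir -p pics; cat > h.py <<'E'
import numpy as np, cv2
from plant import ctrl
def proj(p,c):
    R=np.array(c["orientation"]);v=R.T@(np.array(p)-np.array(c["eye"]))
    u=np.array(c["K"])@np.array([v[0],-v[1],-v[2]]);return u[:2]/u[2]
def ray(uv,c,z):
    d=np.linalg.inv(np.array(c["K"]))@np.array([uv[0],uv[1],1.]);d=np.array(c["orientation"])@np.array([d[0],-d[1],-d[2]])
    e=np.array(c["eye"]);return e+d*(z-e[2])/d[2]
def save(c,n,crop=None,s=1):
    f=c["frame"]
    if crop: f=f[crop[1]:crop[3],crop[0]:crop[2]]
    cv2.imwrite("pics/"+n,cv2.resize(f[:,:,::-1],None,fx=s,fy=s,interpolation=cv2.INTER_CUBIC))
E
cat > a.py <<'E'
from h import *
P={}
for n in("top","side"):
    c=ctrl.read_camera(n);P[n]=c;save(c,n+"0.png",s=1.4);print(n,c["eye"],np.round(c["K"],1).tolist(),c.keys())
    for t,z in dict(polariser=.05,lever_post=.085,lever_pointer=.064,broad_mark=.056,jar_mid=.094,flask_a_mid=.05,reagent_mid=.065).items():
        for o in ctrl.outline_of(t,c)[:4]: print(t,round(o["conf"],2),np.round(o["at"]),o["mask"].sum(),np.round(ray(o["at"],c,z),3))
print(ctrl.get_state())
E
python3 a.py
```

```text
top [ 0.53451703 -0.06543016  1.35909341] [[541.8, 0.0, 257.1], [0.0, 541.8, 215.3], [0.0, 0.0, 1.0]] dict_keys(['frame', 'K', 'eye', 'orientation', 'shot'])
polariser 0.6 [283. 242.] 5241 [ 0.611 -0.145  0.05 ]
lever_post 0.77 [282. 265.] 1250 [ 0.556 -0.14   0.085]
lever_pointer 0.89 [275. 266.] 1104 [ 0.554 -0.123  0.064]
broad_mark 0.92 [248. 252.] 2607 [ 0.591 -0.061  0.056]
jar_mid 0.54 [275. 249.] 201 [ 0.594 -0.125  0.094]
flask_a_mid 0.58 [214. 217.] 490 [0.677 0.019 0.05 ]
reagent_mid 0.85 [324. 171.] 632 [ 0.78  -0.252  0.065]
reagent_mid 0.73 [356. 227.] 641 [ 0.643 -0.323  0.065]
side [ 0.63469433 -0.68209833  0.79073799] [[401.5, 0.0, 277.6], [0.0, 401.5, 216.6], [0.0, 0.0, 1.0]] dict_keys(['frame', 'K', 'eye', 'orientation', 'shot'])
polariser 0.57 [251. 247.] 5233 [ 0.617 -0.143  0.05 ]
lever_post 0.61 [231. 244.] 1284 [ 0.573 -0.157  0.085]
lever_pointer 0.73 [232. 243.] 1291 [ 0.574 -0.14   0.064]
lever_pointer 0.23 [241. 225.] 312 [ 0.595 -0.089  0.064]
broad_mark 0.59 [240. 255.] 1833 [ 0.591 -0.169  0.056]
jar_mid 0.7 [242. 222.] 305 [ 0.598 -0.105  0.094]
flask_
[... 297 characters left out ...]
, -1.31791546e-05,
        1.36749738e+00, -8.26263271e-02]), 'joint_vel': array([ 0.00036943,  0.00084003, -0.00146092, -0.00044281, -0.00284257,
       -0.0012959 ]), 'effort': array([ 9.54548159e-04, -4.23539901e+01, -3.65736187e+01,  3.92356253e-05,
        3.12886568e-04,  2.18691122e-05]), 'position': array([0.16576054, 0.62850638, 0.23136255]), 'ee_rot': array([[-9.66956638e-01,  2.54940894e-01,  3.19863516e-05],
       [ 2.54940895e-01,  9.66956637e-01,  5.16447993e-05],
       [-1.77630437e-05,  5.80929106e-05, -9.99999998e-01]]), 'force': array([-0.2894692 ,  0.07372017, -0.14735853]), 'wrist_torque': array([ 0.04466228, -0.00790043, -0.01200479]), 'grip_width': 0.9981293762584663}
```

```bash
python3 - <<'E'
from h import *
c=ctrl.read_camera("top");save(c,"t1.png",(190,150,390,300),4)
c=ctrl.read_camera("side");save(c,"s1.png",(160,160,360,310),4)
E
```

```text
(no output)
```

View pics/t1.png

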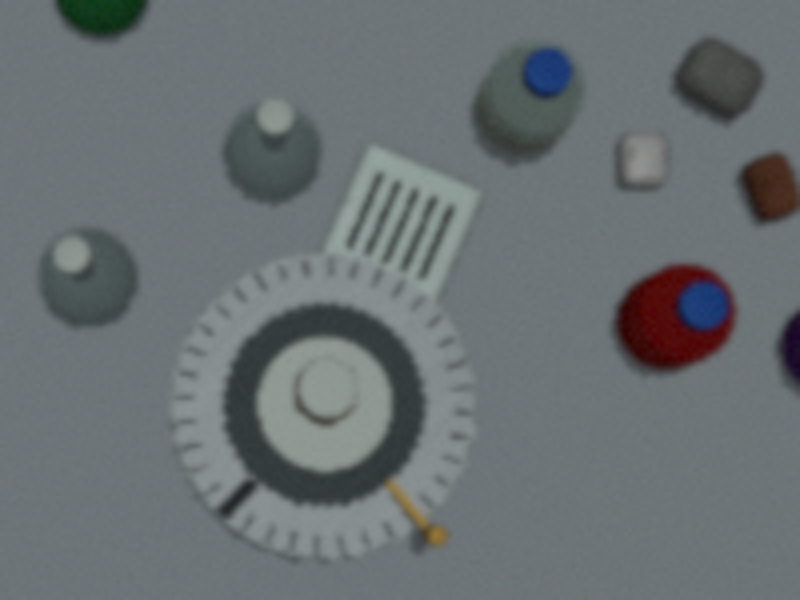

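View pics/side0.png

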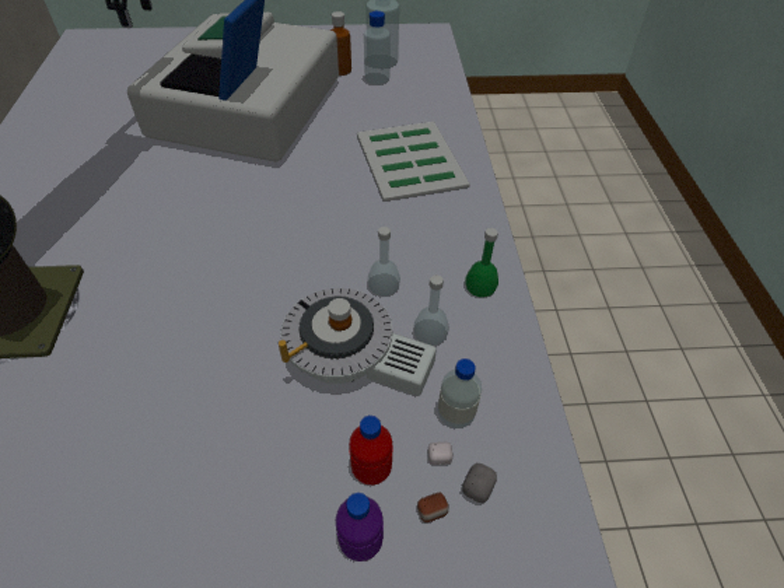

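The top crop shows the dial centred near pixel (271,251), the broad mark at (249.5,274.5) and the lever post at (299,284). The mark lies clockwise of the lever, as expected. The jar is in the middle, and the flasks and reagent bottle are on the far side.

```bash
cat > m.py <<'E'
from h import *
def measure(cam,near=None,verbose=1):
    c=ctrl.read_camera(cam);f=np.mean([ctrl.read_camera(cam)["frame"].astype(float) for _ in range(3)]+[c["frame"]],0)
    S=3;C0=np.array([.59,-.1]) if near is None else np.array(near)
    # rectify onto horizontal plane z, 0.5mm/pixel, 240 mm square about C0 ; column=-y, row=-x
    def rect(z,ctr):
        g=np.array([[a,b] for a,b in((-.12,-.12),(-.12,.12),(.12,.12),(.12,-.12))])
        src=np.float32([proj([ctr[0]+a,ctr[1]+b,z],c) for a,b in g])
        dst=np.float32([[(.12-b)/.0005,(.12-a)/.0005] for a,b in g])
        return cv2.warpPerspective(np.float32(f),cv2.getPerspectiveTransform(src,dst),(480,480),flags=cv2.INTER_CUBIC)
    g=lambda im: im.mean(2)
    # centre: ring outer r=61 dark inside, bright outside, at z=.071; inner 40 (window) bright inside
    th=np.linspace(0,2*np.pi,180,endpoint=False)
    im=g(rect(.071,C0))
    def samp(im,x,y): return cv2.remap(im,np.float32((.12-y)/.0005)[None],np.float32((.12-x)/.0005)[None],cv2.INTER_LINEAR)[0]
    def cost(o):
        def at(r): return np.median(samp(im,o[0]+r*np.cos(th),o[1]+r*np.sin(th)))
        return -(samp(im,o[0]+.066*np.cos(th),o[1]+.066*np.sin(th)).clip(0,255).mean()-samp(im,o[0]+.057*np.cos(th),o[1]+.057*np.sin(th)).mean())
    from scipy.optimize import brute,minimize
    o=brute(cost,((-.03,.03),(-.03,.03)),Ns=41,finish=None);o=minimize(cost,o,method="Nelder-Mead",options=dict(initial_simplex=[o,o+[.003,0],o+[0,.003]])).x
    ctr=C0+o
    # angular profiles
    t=np.radians(np.arange(0,360,.25))
    def prof(z,rs,ch):
        im=np.float32(ch(rect(z,ctr)));return np.mean([samp(im,r*np.cos(t),r*np.sin(t)) for r in rs],0)
    def peak(p,w):
        k=np.exp(-np.arange(-40,41)**2/2/(w/.25)**2);q=np.convolve(np.r_[p[-40:],p,p[:40]],k/k.sum(),'valid')
        i=q.argmax();idx=(i+np.arange(-int(4*w),int(4*w)+1)*2)%len(p);wt=(p[idx]-np.median(p)).clip(0)
        return np.degrees(t[i])+np.sum(wt*(np.arange(-int(4*w),int(4*w)+1)*.5))/wt.sum(),q[i]-np.median(q),q.std()
    dark=peak(prof(.056,np.linspace(.066,.077,8),lambda m:-m.max(2)),2.5)
    col=lambda m:(m[:,:,0]-m[:,:,2])
    arm=peak(prof(.070,np.linspace(.066,.09,12),col),2)
    post=peak(prof(.107,np.linspace(.097,.103,5),col),3)
    print(cam,"centre",np.round(ctr,4),"mark",np.round(dark,2),"arm",np.round(arm,2),"post",np.round(post,2))
    return ctr,dark[0],arm[0],post[0],rect,ctr
if __name__=="__main__":
    measure("top");r=measure("side",[.6,-.11])
    print(ctrl.get_state()["clock"])
E
python3 m.py
```

```text
top centre [ 0.5911 -0.1144] mark [135.5   74.33   9.79] arm [217.95  54.29   6.21] post [217.56  60.1    8.04]
side centre [ 0.5935 -0.1172] mark [132.96  67.42  20.22] arm [214.4   73.6    9.15] post [216.48  78.88  14.15]
1.3
```

```bash
python3 - <<'E'
from h import *
c=ctrl.read_camera("side")
for uv,z in(((96,63),.1),((100,90),.05),((195,110),0),((158,35),.2),((180,0),.25)):print(uv,z,ray(uv,c,z).round(3))
E
```

```text
(96, 63) 0.1 [0.121 0.596 0.1  ]
(100, 90) 0.05 [0.136 0.515 0.05 ]
(195, 110) 0 [0.44  0.462 0.   ]
(158, 35) 0.2 [0.348 0.573 0.2  ]
(180, 0) 0.25 [0.412 0.705 0.25 ]
```

jog_arm([
  {"gripper": 0,"ty": -4},
  {"gripper": 0,"ty": -5},
  {"gripper": 0,"ty": -5,"yaw": -0.1},
  {"gripper": 0,"ty": -5,"yaw": -0.1},
  {"gripper": 0,"ty": -5,"yaw": -0.1},
])

```text
invalid input at $.moves[0]: expected keys tx, ty, tz, yaw, gripper
```

jog_arm([
  {"tx": 0,"ty": -3,"tz": 3,"yaw": 0,"gripper": 0},
  {"tx": 0,"ty": -5,"tz": 0,"yaw": 0,"gripper": 0},
  {"tx": 0,"ty": -5,"tz": 0,"yaw": -0.1,"gripper": 0},
  {"tx": 0,"ty": -5,"tz": 0,"yaw": -0.1,"gripper": 0},
  {"tx": 0,"ty": -5,"tz": 0,"yaw": -0.1,"gripper": 0},
])

```text
clock: 1.85
position: [0.1653, 0.3996, 0.2598]
ee_rot: [[-0.845, 0.535, -0.001], [0.535, 0.845, -0.002], [-0.0, -0.002, -1.0]]
force: [1.3, -0.3, 0.7]
grip_width: 0.146
```

jog_arm([
  {"tx": 2,"ty": -4.5,"tz": 0,"yaw": -0.1,"gripper": 0},
  {"tx": 3,"ty": -4,"tz": 0,"yaw": -0.1,"gripper": 0},
  {"tx": 3,"ty": -4,"tz": 0,"yaw": -0.1,"gripper": 0},
  {"tx": 3,"ty": -4,"tz": 0,"yaw": 0,"gripper": 0},
  {"tx": 3,"ty": -4,"tz": 0,"yaw": 0,"gripper": 0},
])

```text
clock: 2.35
position: [0.3016, 0.1907, 0.2612]
ee_rot: [[-0.646, 0.763, 0.006], [0.763, 0.646, 0.003], [-0.001, 0.007, -1.0]]
force: [0.4, 0.5, -0.6]
grip_width: 0.001
```

jog_arm([
  {"tx": 2,"ty": -4.5,"tz": 0,"yaw": 0,"gripper": 0},
  {"tx": 2,"ty": -4.5,"tz": 0,"yaw": 0,"gripper": 0},
  {"tx": 2,"ty": -4.5,"tz": 0,"yaw": 0,"gripper": 0},
  {"tx": 2,"ty": -4.5,"tz": 0,"yaw": 0,"gripper": 0},
  {"tx": 2,"ty": -4.5,"tz": 0,"yaw": 0,"gripper": 0},
])

```text
clock: 2.85
position: [0.4018, -0.0389, 0.2636]
ee_rot: [[-0.645, 0.764, 0.016], [0.764, 0.645, 0.004], [-0.007, 0.015, -1.0]]
force: [-0.3, 0.5, 0.6]
grip_width: -0.002
```

jog_arm([
  {"tx": 2.7,"ty": -4,"tz": 0,"yaw": 0,"gripper": 0},
  {"tx": 2.7,"ty": -4,"tz": 0,"yaw": -0.05,"gripper": 0},
  {"tx": 2.7,"ty": -3,"tz": -3,"yaw": 0,"gripper": 0},
  {"tx": 2.7,"ty": -3,"tz": -3,"yaw": 0,"gripper": 0},
  {"tx": 2.6,"ty": -3,"tz": -3,"yaw": 0,"gripper": 0},
])

```text
clock: 3.35
position: [0.5389, -0.2178, 0.1823]
ee_rot: [[-0.597, 0.801, 0.033], [0.802, 0.598, -0.004], [-0.023, 0.024, -0.999]]
force: [0.1, 0.0, -0.0]
grip_width: 0.001
```

jog_arm([
  {"tx": 0,"ty": 0,"tz": 0,"yaw": 0,"gripper": 0},
  {"tx": 0,"ty": 0,"tz": 0,"yaw": 0,"gripper": 0},
  {"tx": 0,"ty": 0,"tz": 0,"yaw": 0,"gripper": 0},
  {"tx": 0,"ty": 0,"tz": 0,"yaw": 0,"gripper": 0},
  {"tx": 0,"ty": 0,"tz": 0,"yaw": 0,"gripper": 0},
])

```text
clock: 3.85
position: [0.538, -0.2188, 0.1775]
ee_rot: [[-0.596, 0.803, 0.026], [0.803, 0.596, -0.0], [-0.015, 0.02, -1.0]]
force: [-0.0, 0.4, -0.6]
grip_width: -0.001
```

```bash
python3 - <<'E'
from h import *
c=ctrl.read_camera("side");s=ctrl.get_state();p=s["position"];print(p,proj(p,c),s["force"])
save(c,"s2.png",(160,160,360,310),4)
E
```

```text
[ 0.53821736 -0.21878702  0.17788632] [208.05967255 241.24043139] [-0.26147436 -0.30884057 -0.0934989 ]
```

View pics/s2.png

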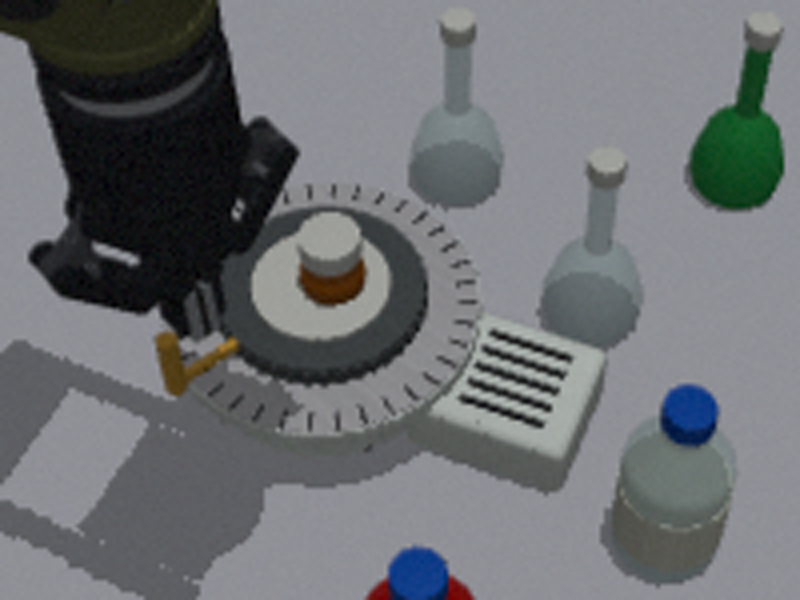

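The gripper is closed and sits on the anticlockwise side of the post. The fingertips are at crop (192,324), as projected, and everything else is still standing. Next I lower it.

jog_arm([
  {"tx": 0,"ty": 0,"tz": -2.5,"yaw": 0,"gripper": 0},
  {"tx": 0,"ty": 0,"tz": -2.5,"yaw": 0,"gripper": 0},
  {"tx": 0,"ty": 0,"tz": -2.5,"yaw": 0,"gripper": 0},
  {"tx": 0,"ty": 0,"tz": -1.2,"yaw": 0,"gripper": 0},
  {"tx": 0,"ty": 0,"tz": 0,"yaw": 0,"gripper": 0},
])

```text
clock: 4.4
position: [0.541, -0.218, 0.0974]
ee_rot: [[-0.598, 0.8, 0.041], [0.801, 0.599, -0.008], [-0.03, 0.028, -0.999]]
force: [0.2, -0.0, 0.2]
grip_width: -0.002
```

```bash
cat > plan.py <<'E'
import numpy as np
C=np.array([.592,-.1158])
def pose(phi,off=.0175,r=.102):  # tool for lever at phi deg
    a=np.radians(phi);t=np.array([np.sin(a),-np.cos(a)]) # clockwise tangent
    return C+r*np.array([np.cos(a),np.sin(a)])-off*t, (phi-90)
for phi in (222,217,210,202,194,186,178,170,162,154,148,144,140,138,136): 
    p,y=pose(phi);print(phi,p.round(4),y)
E
python3 plan.py;python3 -c "
from h import *
s=ctrl.get_state();print(s['position'],np.degrees(np.arctan2(s['ee_rot'][1,0],s['ee_rot'][0,0])),s['force'])"
```

```text
222 [ 0.5279 -0.1971] 132
217 [ 0.5211 -0.1912] 127
210 [ 0.5124 -0.182 ] 120
202 [ 0.504  -0.1702] 112
194 [ 0.4973 -0.1575] 104
186 [ 0.4924 -0.1439] 96
178 [ 0.4895 -0.1297] 88
170 [ 0.4885 -0.1153] 80
162 [ 0.4896 -0.1009] 72
154 [ 0.4927 -0.0868] 64
148 [ 0.4962 -0.0766] 58
144 [ 0.4992 -0.07  ] 54
140 [ 0.5026 -0.0636] 50
138 [ 0.5045 -0.0606] 48
136 [ 0.5065 -0.0575] 46
[ 0.54096226 -0.21797888  0.09740371] 126.74410013839666 [ 0.21149857 -0.04318055  0.16406697]
```

jog_arm([
  {"tx": 0,"ty": 0,"tz": -1.1,"yaw": 0,"gripper": 0},
  {"tx": -0.6,"ty": 1,"tz": 0,"yaw": 0,"gripper": 0},
  {"tx": -0.7,"ty": 1,"tz": 0,"yaw": 0,"gripper": 0},
  {"tx": -0.5,"ty": 0.5,"tz": 0,"yaw": 0,"gripper": 0},
  {"tx": 0,"ty": 0,"tz": 0,"yaw": 0,"gripper": 0},
])

```text
clock: 4.9
position: [0.5236, -0.1914, 0.0904]
ee_rot: [[-0.598, 0.8, 0.047], [0.8, 0.599, -0.011], [-0.037, 0.031, -0.999]]
force: [0.0, 0.2, 0.2]
grip_width: -0.0
```

jog_arm([
  {"tx": -0.5,"ty": 0.6,"tz": 0,"yaw": -0.05,"gripper": 0},
  {"tx": -0.5,"ty": 0.6,"tz": 0,"yaw": -0.06,"gripper": 0},
  {"tx": -0.5,"ty": 0.6,"tz": 0,"yaw": -0.06,"gripper": 0},
  {"tx": 0,"ty": 0,"tz": 0,"yaw": 0,"gripper": 0},
  {"tx": 0,"ty": 0,"tz": 0,"yaw": 0,"gripper": 0},
])

```text
clock: 5.4
position: [0.5101, -0.1748, 0.0937]
ee_rot: [[-0.451, 0.891, 0.052], [0.892, 0.452, -0.026], [-0.047, 0.035, -0.998]]
force: [0.3, 0.1, 0.1]
grip_width: 0.001
```

```bash
python3 m.py; python3 - <<'E'
from h import *
c=ctrl.read_camera("side");save(c,"s3.png",(190,190,270,250),8)
E
```

```text
top centre [ 0.5906 -0.1149] mark [199.24 106.66  34.92] arm [221.25  20.63   6.37] post [215.24  26.17   8.44]
side centre [ 0.5938 -0.1174] mark [156.26 103.17  35.37] arm [204.38  41.45   5.32] post [231.64   2.33   2.83]
5.8
```

View pics/s3.png

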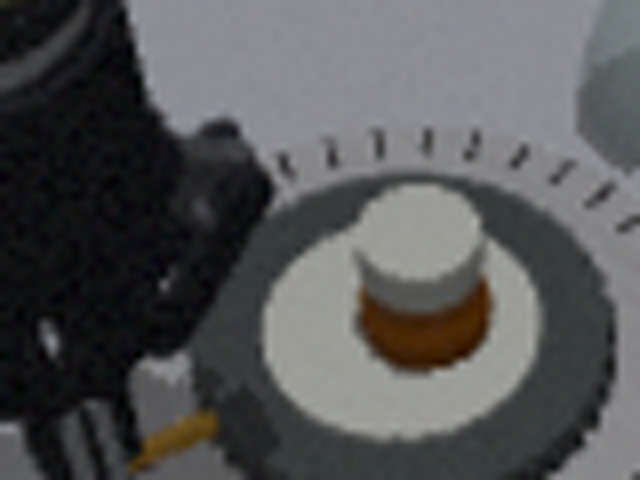

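The lever has turned by about 10°, with the finger behind the post and the knuckle clear of the jar. I'll keep pushing round the arc.

jog_arm([
  {"tx": -0.3,"ty": 0.7,"tz": -0.4,"yaw": -0.08,"gripper": 0},
  {"tx": -0.3,"ty": 0.7,"tz": -0.3,"yaw": -0.08,"gripper": 0},
  {"tx": -0.2,"ty": 0.75,"tz": -0.2,"yaw": -0.08,"gripper": 0},
  {"tx": -0.15,"ty": 0.8,"tz": -0.15,"yaw": -0.08,"gripper": 0},
  {"tx": -0.1,"ty": 0.8,"tz": -0.1,"yaw": -0.08,"gripper": 0},
])

```text
clock: 6.35
position: [0.5016, -0.142, 0.0846]
ee_rot: [[-0.051, 0.998, 0.04], [0.997, 0.053, -0.056], [-0.058, 0.037, -0.998]]
force: [0.3, -2.7, 1.1]
grip_width: 0.001
```

jog_arm([
  {"tx": -0.5,"ty": 0.6,"tz": 0,"yaw": -0.04,"gripper": 0},
  {"tx": -0.4,"ty": 0.7,"tz": 0,"yaw": -0.05,"gripper": 0},
  {"tx": -0.2,"ty": 0.7,"tz": 0,"yaw": -0.07,"gripper": 0},
  {"tx": -0.1,"ty": 0.7,"tz": 0,"yaw": -0.07,"gripper": 0},
  {"tx": 0,"ty": 0.7,"tz": 0,"yaw": -0.07,"gripper": 0},
])

```text
clock: 6.85
position: [0.4916, -0.1105, 0.0863]
ee_rot: [[0.258, 0.966, 0.026], [0.964, -0.255, -0.075], [-0.066, 0.045, -0.997]]
force: [0.3, -2.8, -0.0]
grip_width: -0.001
```

jog_arm([
  {"tx": 0,"ty": 0.65,"tz": 0,"yaw": -0.06,"gripper": 0},
  {"tx": 0,"ty": 0.65,"tz": 0,"yaw": -0.06,"gripper": 0},
  {"tx": 0.1,"ty": 0.6,"tz": 0,"yaw": -0.06,"gripper": 0},
  {"tx": 0.2,"ty": 0.6,"tz": 0,"yaw": -0.06,"gripper": 0},
  {"tx": 0.2,"ty": 0.4,"tz": 0,"yaw": -0.04,"gripper": 0},
])

```text
clock: 7.35
position: [0.4957, -0.0831, 0.0862]
ee_rot: [[0.523, 0.852, -0.0], [0.849, -0.521, -0.086], [-0.073, 0.045, -0.996]]
force: [-2.8, -1.1, 0.9]
grip_width: 0.0
```

```bash
python3 m.py; python3 - <<'E'
from h import *
c=ctrl.read_camera("side");t=ctrl.read_camera("top")
f=lambda c,b:cv2.resize(c["frame"][b[1]:b[3],b[0]:b[2],::-1],(400,400),interpolation=cv2.INTER_CUBIC)
cv2.imwrite("pics/b4.png",np.hstack([f(c,(180,190,260,270)),f(t,(225,220,305,300))]))
s=ctrl.get_state();d=s["position"][:2]-np.array([.592,-.1158]);print(s["position"],np.degrees(np.arctan2(*d[::-1])),np.hypot(*d),s["force"])
E
```

```text
top centre [ 0.5915 -0.1146] mark [160.   105.8   36.55] arm [152.77  23.31   7.02] post [160.25  26.11   9.35]
side centre [ 0.5936 -0.1171] mark [132.97  74.2   24.16] arm [149.36  70.15   8.49] post [318.94   2.54   2.54]
7.75
[ 0.49632875 -0.08304906  0.08640113] 161.10249050924313 0.1011217694821967 [ 0.08161623 -0.31280391 -0.58815565]
```

View pics/b4.png

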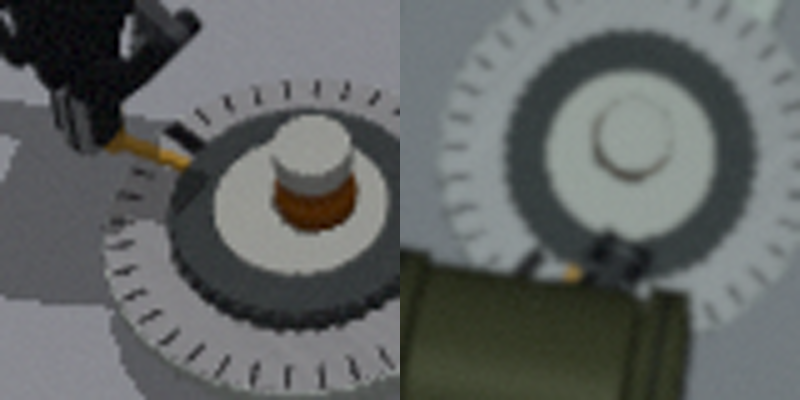

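The side view shows the arm about 16° short of the broad mark at crop (180,135). The jar is untouched. I'll push about 12° more and then look.

jog_arm([
  {"tx": 0.2,"ty": 0.5,"tz": 0,"yaw": -0.04,"gripper": 0},
  {"tx": 0.2,"ty": 0.5,"tz": 0,"yaw": -0.06,"gripper": 0},
  {"tx": 0.25,"ty": 0.5,"tz": 0,"yaw": -0.06,"gripper": 0},
  {"tx": 0.25,"ty": 0.4,"tz": 0,"yaw": -0.04,"gripper": 0},
  {"tx": 0,"ty": 0,"tz": 0,"yaw": 0,"gripper": 0},
])

```text
clock: 8.35
position: [0.5038, -0.0655, 0.0864]
ee_rot: [[0.686, 0.728, -0.02], [0.724, -0.685, -0.087], [-0.077, 0.045, -0.996]]
force: [0.6, 0.4, -0.2]
grip_width: 0.003
```

```bash
python3 m.py; python3 - <<'E'
from h import *
s=ctrl.get_state();d=s["position"][:2]-np.array([.592,-.1158]);print(s["position"],np.degrees(np.arctan2(*d[::-1])),np.hypot(*d),s["force"],np.degrees(np.arctan2(s['ee_rot'][1,0],s['ee_rot'][0,0])))
E
```

```text
top centre [ 0.5906 -0.1143] mark [133.74 102.04  35.71] arm [152.5   22.56   7.46] post [140.25  26.11   9.1 ]
side centre [ 0.5935 -0.1171] mark [137.29  66.15  23.75] arm [138.52  71.99   8.47] post [146.79   2.35   2.52]
8.75
[ 0.50362968 -0.06572027  0.08634846] 150.459639522859 0.10157407681115588 [-0.79602074 -1.3249955  -0.4573299 ] 46.51988029947831
```

jog_arm([
  {"tx": 0.2,"ty": 0.25,"tz": 0,"yaw": -0.03,"gripper": 0},
  {"tx": 0.2,"ty": 0.25,"tz": 0,"yaw": -0.03,"gripper": 0},
  {"tx": 0.1,"ty": 0.15,"tz": 0,"yaw": 0,"gripper": 0},
  {"tx": 0,"ty": 0,"tz": 0,"yaw": 0,"gripper": 0},
  {"tx": 0,"ty": 0,"tz": 0,"yaw": 0,"gripper": 0},
])

```text
clock: 9.25
position: [0.5071, -0.0601, 0.0862]
ee_rot: [[0.728, 0.685, -0.029], [0.68, -0.728, -0.087], [-0.081, 0.044, -0.996]]
force: [-1.1, -0.8, -0.3]
grip_width: -0.0
```

```bash
cat > st.py <<'E'
from h import *
s=ctrl.get_state();d=s["position"][:2]-np.array([.592,-.1158]);print(s["clock"],s["position"],np.degrees(np.arctan2(*d[::-1])),np.hypot(*d),s["force"],np.degrees(np.arctan2(s['ee_rot'][1,0],s['ee_rot'][0,0])))
E
python3 st.py
```

```text
9.25 [ 0.50712849 -0.06013696  0.08621226] 146.74110425135729 0.10149653425827457 [-1.11531211 -0.77450041 -0.33495678] 43.05439603198482
```

jog_arm([
  {"tx": -0.8,"ty": -0.9,"tz": 0,"yaw": 0,"gripper": 0},
  {"tx": -1.2,"ty": -0.9,"tz": 0.5,"yaw": 0,"gripper": 0},
  {"tx": -2,"ty": -1,"tz": 3,"yaw": 0,"gripper": 0},
  {"tx": -2,"ty": -3,"tz": 3,"yaw": 0,"gripper": 0},
  {"tx": -2,"ty": -4,"tz": 2,"yaw": 0,"gripper": 0},
])

```text
clock: 9.75
position: [0.4218, -0.158, 0.1691]
ee_rot: [[0.721, 0.692, -0.035], [0.688, -0.721, -0.084], [-0.083, 0.037, -0.996]]
force: [0.5, -0.6, 0.3]
grip_width: 0.001
```

jog_arm([
  {"tx": 0,"ty": -4,"tz": 0,"yaw": 0,"gripper": 0},
  {"tx": 0,"ty": -4.5,"tz": 0,"yaw": 0,"gripper": 0},
  {"tx": 0,"ty": -4.5,"tz": 0,"yaw": 0,"gripper": 0},
  {"tx": 0,"ty": -4,"tz": 0,"yaw": 0,"gripper": 0},
  {"tx": 0,"ty": 0,"tz": 0,"yaw": 0,"gripper": 0},
])

```text
clock: 10.25
position: [0.4179, -0.3403, 0.1757]
ee_rot: [[0.725, 0.688, -0.022], [0.684, -0.723, -0.092], [-0.08, 0.052, -0.995]]
force: [-0.1, 1.1, 0.1]
grip_width: -0.004
```

```bash
python3 st.py; python3 m.py; python3 - <<'E'
from h import *
c=ctrl.read_camera("side");t=ctrl.read_camera("top")
f=lambda c,b:cv2.resize(c["frame"][b[1]:b[3],b[0]:b[2],::-1],(400,400),interpolation=cv2.INTER_CUBIC)
cv2.imwrite("pics/b5.png",np.hstack([f(c,(195,190,245,240)),f(t,(225,235,275,285))]))
E
```

```text
10.25 [ 0.41786395 -0.34026893  0.17571653] -127.80320291206958 0.2840944627080891 [-0.09038927  1.13608326  0.12925612] 43.342974830416004
top centre [ 0.5911 -0.1145] mark [133.37  31.04   4.06] arm [136.34  59.62   6.84] post [136.68  59.71   7.85]
side centre [ 0.5924 -0.1171] mark [133.44  68.9   21.7 ] arm [134.51  78.04   9.14] post [135.99  70.29   9.63]
10.65
```

View pics/b5.png

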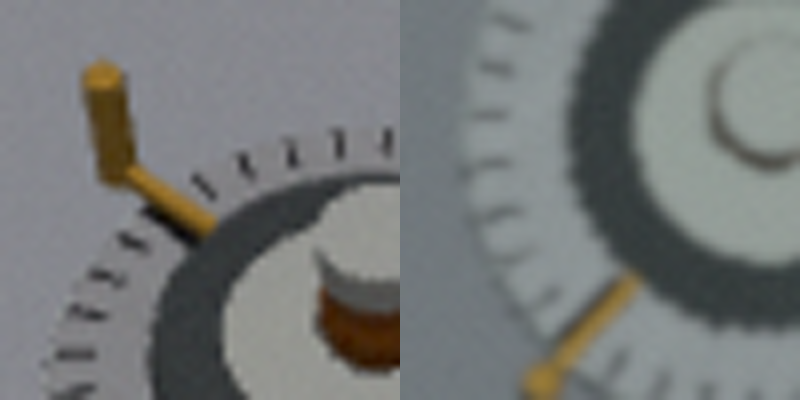

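Top view, where parallax here is almost nil: the arm lies over the mark, and a bit more black shows on the clockwise side. I'll measure the remainder against the neighbouring ticks.

```bash
cat > fine.py <<'E'
from m import *
from scipy.signal import find_peaks
from scipy.ndimage import gaussian_filter1d as G
for cam,C in(("top",(.5911,-.1145)),("side",(.5930,-.1171))):
    c=ctrl.read_camera(cam);f=np.float32(np.mean([c["frame"]]+[ctrl.read_camera(cam)["frame"] for _ in range(5)],0))
    def prof(z,rs,ch,t):
        out=0
        for r in rs:
            uv=np.float32([proj([C[0]+r*np.cos(a),C[1]+r*np.sin(a),z],c) for a in t])
            out=out+ch(cv2.remap(f,uv[None,:,0],uv[None,:,1],cv2.INTER_CUBIC)[0])
        return out/len(rs)
    t=np.arange(85,190,.25)
    d=G(-prof(.056,np.linspace(.08,.089,7),lambda m:m.mean(1),np.radians(t)),5)
    pk=[i for i in find_peaks(d,prominence=1.5)[0]]
    a=prof(.070,np.linspace(.066,.090,13),lambda m:m[:,0]-m[:,2],np.radians(t));a=(a-np.median(a)-15).clip(0)
    arm=(a*t).sum()/a.sum()
    k=np.array([t[i] for i in pk if abs(t[i]-arm)>6])
    n=np.round((k-arm)/10); A=np.polyfit(n[abs(n)<=3],k[abs(n)<=3],1)
    print(cam,"ticks",k,"arm",arm.round(2),"mark by ticks",A.round(2),"remaining cw",(arm-A[1]).round(2))
    # dark flanks beside arm
    p=prof(.056,np.linspace(.066,.077,8),lambda m:m[:,2],np.radians(t));j=abs(t-arm)<9;print(p[j][::3].round().astype(int),t[j][::3][0])
E
python3 fine.py
```

```text
top ticks [ 95.25 105.5  115.   125.5  145.5  155.75 165.25 175.5  185.5 ] arm 136.32 mark by ticks [ 10.03 135.42] remaining cw 0.91
[149 149 147 142 133 119 101  83  68  57  54  56  63  73  86 102 117 130
 140 145 147 148 147 147] 127.5
side ticks [ 95.75 105.25 114.5  123.5  142.5  152.   161.75 171.75 181.  ] arm 134.82 mark by ticks [  9.41 133.25] remaining cw 1.57
[70 64 57 52 50 49 47 45 42 40 38 39 42 50 64 77 87 91 94 95 95 95 96 96] 126.0
```

Top says 0.9° remain and side says 1.6°. Top has less parallax here, so I'll aim for about 1°. I go back to behind the post.

jog_arm([
  {"tx": 0,"ty": 4.5,"tz": 0,"yaw": 0,"gripper": 0},
  {"tx": 0,"ty": 4.5,"tz": 0,"yaw": 0,"gripper": 0},
  {"tx": 0,"ty": 4.5,"tz": 0,"yaw": 0,"gripper": 0},
  {"tx": 0,"ty": 4.5,"tz": 0,"yaw": 0,"gripper": 0},
  {"tx": 0,"ty": 0,"tz": 0,"yaw": 0,"gripper": 0},
])

```text
clock: 11.85
position: [0.4181, -0.152, 0.1755]
ee_rot: [[0.726, 0.688, -0.022], [0.684, -0.724, -0.091], [-0.078, 0.051, -0.996]]
force: [-0.3, -1.2, -0.4]
grip_width: 0.002
```

jog_arm([
  {"tx": 2,"ty": 2.5,"tz": -2,"yaw": 0,"gripper": 0},
  {"tx": 2,"ty": 2.5,"tz": -3,"yaw": 0,"gripper": 0},
  {"tx": 1,"ty": 1.5,"tz": -3,"yaw": 0,"gripper": 0},
  {"tx": 0.5,"ty": 0.5,"tz": -0.5,"yaw": 0,"gripper": 0},
  {"tx": 0,"ty": 0,"tz": 0,"yaw": 0,"gripper": 0},
])

```text
clock: 12.35
position: [0.4772, -0.0815, 0.0919]
ee_rot: [[0.726, 0.688, -0.013], [0.684, -0.723, -0.096], [-0.076, 0.061, -0.995]]
force: [-0.4, -0.2, 0.3]
grip_width: 0.0
```

jog_arm([
  {"tx": 1.2,"ty": 0.8,"tz": -0.3,"yaw": 0,"gripper": 0},
  {"tx": 1,"ty": 0.6,"tz": -0.2,"yaw": 0,"gripper": 0},
  {"tx": 0.5,"ty": 0.4,"tz": -0.1,"yaw": 0,"gripper": 0},
  {"tx": 0,"ty": 0,"tz": 0,"yaw": 0,"gripper": 0},
  {"tx": 0,"ty": 0,"tz": 0,"yaw": 0,"gripper": 0},
])

```text
clock: 12.85
position: [0.5075, -0.0672, 0.0911]
ee_rot: [[0.728, 0.685, -0.008], [0.681, -0.725, -0.099], [-0.074, 0.067, -0.995]]
force: [-0.9, -0.4, 0.3]
grip_width: -0.001
```

jog_arm([
  {"tx": -0.1,"ty": 0.3,"tz": -0.4,"yaw": 0,"gripper": 0},
  {"tx": 0,"ty": 0.2,"tz": -0.2,"yaw": 0,"gripper": 0},
  {"tx": 0,"ty": 0,"tz": -0.1,"yaw": 0,"gripper": 0},
  {"tx": 0,"ty": 0,"tz": 0,"yaw": 0,"gripper": 0},
  {"tx": 0,"ty": 0,"tz": 0,"yaw": 0,"gripper": 0},
])

```text
clock: 13.35
position: [0.5055, -0.0625, 0.0839]
ee_rot: [[0.729, 0.684, -0.008], [0.68, -0.726, -0.099], [-0.074, 0.067, -0.995]]
force: [0.1, 0.1, 0.5]
grip_width: 0.001
```

```bash
python3 st.py
```

```text
13.35 [ 0.50547098 -0.06247273  0.08393519] 148.3547430224485 0.10164186493415493 [0.05730708 0.13615904 0.54581334] 43.020595215702265
```

jog_arm([
  {"tx": 0.15,"ty": 0.18,"tz": 0,"yaw": 0,"gripper": 0},
  {"tx": 0,"ty": 0,"tz": 0,"yaw": 0,"gripper": 0},
  {"tx": 0.07,"ty": 0.09,"tz": 0,"yaw": 0,"gripper": 0},
  {"tx": 0,"ty": 0,"tz": 0,"yaw": 0,"gripper": 0},
  {"tx": 0,"ty": 0,"tz": 0,"yaw": 0,"gripper": 0},
])

```text
clock: 13.85
position: [0.5075, -0.06, 0.0839]
ee_rot: [[0.729, 0.685, -0.009], [0.68, -0.726, -0.1], [-0.075, 0.067, -0.995]]
force: [0.0, -0.4, 0.7]
grip_width: -0.0
```

```bash
python3 st.py; python3 fine.py|grep -v '^\['
```

```text
13.85 [ 0.50753661 -0.05999795  0.08390401] 146.54863586918276 0.10123207475159329 [ 0.02074038 -0.38056362  0.67490964] 43.031478553090004
top ticks [ 95.25 105.5  123.5  158.75 169.   185.5 ] arm 148.35 mark by ticks [ 11.46 146.6 ] remaining cw 1.76
side ticks [ 95.75 105.25 114.5  123.5  142.5  152.   161.5  171.75 181.  ] arm 134.56 mark by ticks [  9.38 133.21] remaining cw 1.35
```

jog_arm([
  {"tx": 0.08,"ty": 0.08,"tz": 0,"yaw": 0,"gripper": 0},
  {"tx": 0,"ty": 0,"tz": 0,"yaw": 0,"gripper": 0},
  {"tx": 0,"ty": 0,"tz": 0,"yaw": 0,"gripper": 0},
  {"tx": 0,"ty": 0,"tz": 0,"yaw": 0,"gripper": 0},
  {"tx": 0,"ty": 0,"tz": 0,"yaw": 0,"gripper": 0},
])

```text
clock: 14.95
position: [0.5081, -0.0593, 0.0839]
ee_rot: [[0.729, 0.685, -0.01], [0.68, -0.726, -0.101], [-0.076, 0.067, -0.995]]
force: [-0.2, -0.3, -0.2]
grip_width: -0.002
```

```bash
python3 st.py; python3 fine.py|grep side
```

```text
14.95 [ 0.50807567 -0.05932543  0.08388344] 146.06250468028065 0.10115666122956818 [-0.17513992 -0.25044518 -0.17293179] 43.03470115488012
side ticks [ 95.75 105.25 114.5  123.5  142.5  152.   161.5  171.75 181.  ] arm 134.18 mark by ticks [  9.38 133.21] remaining cw 0.97
```

jog_arm([
  {"tx": 0.05,"ty": 0.05,"tz": 0,"yaw": 0,"gripper": 0},
  {"tx": 0,"ty": 0,"tz": 0,"yaw": 0,"gripper": 0},
  {"tx": 0,"ty": 0,"tz": 0,"yaw": 0,"gripper": 0},
  {"tx": 0,"ty": 0,"tz": 0,"yaw": 0,"gripper": 0},
  {"tx": 0,"ty": 0,"tz": 0,"yaw": 0,"gripper": 0},
])

```text
clock: 16.05
position: [0.5084, -0.0589, 0.0839]
ee_rot: [[0.729, 0.685, -0.011], [0.68, -0.726, -0.101], [-0.077, 0.067, -0.995]]
force: [-1.0, -1.2, 0.5]
grip_width: -0.001
```

jog_arm([
  {"tx": -0.8,"ty": -0.9,"tz": 0,"yaw": 0,"gripper": 0},
  {"tx": -1.2,"ty": -0.9,"tz": 0.5,"yaw": 0,"gripper": 0},
  {"tx": -2,"ty": -1,"tz": 3,"yaw": 0,"gripper": 0},
  {"tx": -2,"ty": -3,"tz": 3,"yaw": 0,"gripper": 0},
  {"tx": -2,"ty": -4,"tz": 2,"yaw": 0,"gripper": 0},
])

```text
clock: 16.55
position: [0.4238, -0.1563, 0.1669]
ee_rot: [[0.723, 0.691, -0.015], [0.687, -0.72, -0.097], [-0.078, 0.06, -0.995]]
force: [0.6, -0.9, 0.3]
grip_width: 0.001
```

jog_arm([
  {"tx": 0,"ty": -4,"tz": 0,"yaw": 0,"gripper": 0},
  {"tx": 0,"ty": -4.5,"tz": 0,"yaw": 0,"gripper": 0},
  {"tx": 0,"ty": -4.5,"tz": 0,"yaw": 0,"gripper": 0},
  {"tx": 0,"ty": -4,"tz": 0,"yaw": 0,"gripper": 0},
  {"tx": 0,"ty": 0,"tz": 0,"yaw": 0,"gripper": 0},
])

```text
clock: 17.05
position: [0.4207, -0.3382, 0.1739]
ee_rot: [[0.727, 0.687, -0.001], [0.683, -0.723, -0.106], [-0.074, 0.076, -0.994]]
force: [0.1, 0.3, 0.5]
grip_width: 0.002
```

```bash
python3 st.py; python3 fine.py; python3 - <<'E'
from h import *
c=ctrl.read_camera("side");t=ctrl.read_camera("top")
f=lambda c,b:cv2.resize(c["frame"][b[1]:b[3],b[0]:b[2],::-1],(400,400),interpolation=cv2.INTER_CUBIC)
cv2.imwrite("pics/b6.png",np.hstack([f(c,(180,140,380,340)),f(t,(225,235,275,285))]))
E
```

```text
17.05 [ 0.42073599 -0.33824076  0.17387049] -127.59378450995484 0.2807334242369495 [0.07228776 0.31404565 0.45085412] 43.21922913956422
top ticks [ 95.25 105.5  115.   125.5  145.5  155.75 165.25 175.5  185.5 ] arm 135.5 mark by ticks [ 10.03 135.42] remaining cw 0.09
[149 149 149 147 142 133 120 102  85  71  61  57  57  60  68  81  98 115
 129 139 145 147 147 147] 126.75
side ticks [ 95.75 105.25 114.5  123.5  142.5  152.   161.75 171.75 181.  ] arm 133.9 mark by ticks [  9.41 133.25] remaining cw 0.65
[71 66 60 55 52 50 49 46 44 42 40 39 38 41 47 59 72 83 90 94 95 96 95 95] 125.0
```

View pics/b6.png

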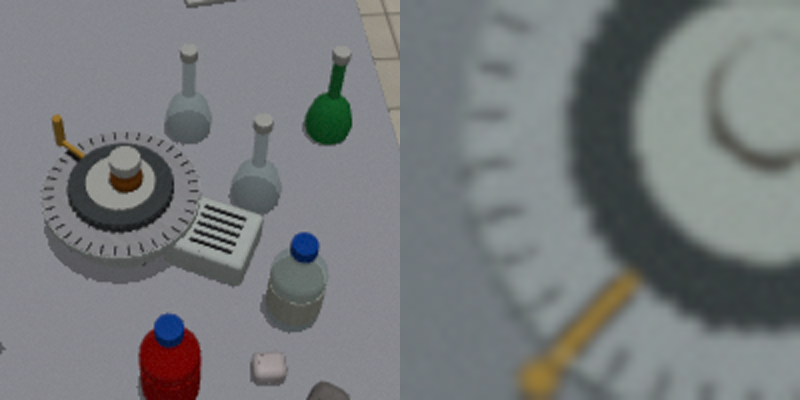

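```bash
python3 -c "
from plant import ctrl
print(ctrl.job_done())"
```

```text
the job is handed in; nothing more can be done
None
```

I pushed the lever post clockwise about 82° with the closed fingers, in two passes, until its arm lay over the broad mark. Then I moved the hand about 28 cm away and handed the job in at about 17 s.

- **Top camera:** the arm is at 135.5° and the mark at 135.4°, placed from the neighbouring ticks. That is about 0.1° off; my first direct reading of the mark, before pushing, was 135.5°.
- **Side camera, which disagreed slightly:** it still read about 0.65° remaining, roughly 1 mm at the tick circle. I trusted the top view, because parallax there is nearly zero and the side view sees the arm obliquely.
- **Everything else:** in the last picture the jar, both flasks and the reagent bottle are upright and look unmoved by eye; I did not measure their positions again. Force readings stayed under about 3 N.
- **Tool drift:** the tool tilted by up to about 6° and rose a little during the push, which I allowed for.

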